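# Slide the braked battery sled to the red inspection stop

## Task

The sled that carries the orange and yellow battery frame is held on its rail by a brake. With a fingertip, press the blue pad in the sled's middle to free the brake, keep it pressed while you push the sled along the rail until it rests against the red stop, and only then let the pad come back up so that the brake holds again. Nothing needs gripping, and the loose things lying around the rail must stay where they are and not be picked up.

Things in the scene. Friction and masses are not known exactly. Their poses are not given: they have to be found in the camera images.
- rail: Fixed aluminium T-rail on a dark steel foot, 60 mm wide, 420 mm long, top at 28 mm. Origin: centre of its underside, on the bench. Its y axis runs along the rail, z up, x across it (away from the robot, more or less). Place and yaw vary.
- sled_mid (a point): Middle of the sled, 40 mm above the bench, on its deck's surface; axes as the rail's. The deck is 76 mm (x) by 100 mm long (y, 50 mm either way). Two black cheeks stand on it at y = -36 and +36 mm, 60 mm wide, 16 mm thick, tops at 64 mm above the bench; the pad lies in the open 56 mm pocket between them. Battery frame on the far side (x 37 to 123 mm), top at 56 mm.
- sled (a joint): Position of the sled along the rail's y axis, m: 0 in the rail's middle. The sled weighs about 0.5 kg; with the pad down it slides with 1 to 2 N, so a fingertip pressing the pad drags it or pushes it by a cheek's inner face.
- pad_top (a point): Centre of the top face of the blue press pad, 40 mm (x) by 50 mm (y), in the sled's middle between the cheeks; at rest 47 mm above the bench. Moves with sled and pad. Axes as the rail's.
- pad (a joint): How far the pad is pressed, m: 0 up (brake on), 0.005 fully down. A spring resists with 9 N at first and 11.5 N fully down. The brake holds the sled against about 14 N with the pad up and is free from about 1 mm down.
- red_stop_mid (a point): Middle of the red stop, 40 mm above the bench. A red block clamped on the rail: 76 mm (x) by 24 mm along the rail (12 mm either way from this point), top at 56 mm, with a dark clamp screw on top to 65 mm. It does not move. It may be on either side of the sled. Sled against it: 62 mm between this point and the sled's middle.
- grey_stop_mid (a point): Middle of the grey stop on the other side of the sled, same shape and size as the red one. Not the one wanted.
- cell: Bystander: upright green battery cell, 18 mm across, 65 mm high. Origin: centre of underside.
- jar: Bystander: small jar, 40 mm across, 50 mm high. Origin: centre of underside.
- module: Bystander: flat purple module, 36 x 58 x 12 mm. Origin: centre of underside.
- cover: Bystander: thin tan metal cover plate, 60 x 90 x 4 mm. Origin: centre of underside.
- driver: Bystander: screwdriver lying flat, 150 mm long along its x axis.
- connector: Bystander: grey connector strip, 24 x 70 x 16 mm. Origin: centre of underside.
- stick: Bystander: white memory stick, 18 x 50 x 9 mm. Origin: centre of underside.
Mind the look-alikes: they are no part of the job. Several things look just like the part that bears red_stop_mid: the one meant starts farthest to the robot's right.

How it is judged:
By the outcome, as a careful person would: the job done as asked, in the order asked, and still so for the second after the job is handed in, with the robot touching nothing.
It also fails if it takes over 40 s, if anything falls off the work surface, if the arm or the gripper's body presses on something with over 40 N, if the wrist force passes 120 N, or if a joint passes its speed limit or range.

## Robot

A 6-joint arm with a two-finger parallel gripper is mounted at the origin on the work surface. World frame = base frame: x ahead of the robot, y to its left, z up, the work surface at z = 0. Lengths are in m, angles in degrees, forces in N, time in s.
With the tool pointing down it reaches from about 0.425 to 1.125 m from the base axis. Payload 14.9 kg.
Tool frame: the origin (TCP) lies between the finger pads; the fingertips stand 8 mm ahead of it and the grasp point (between the pads) lies 11 mm behind it; x points along the fingers, z is the direction in which the jaws open and shut, and the axes are right-handed (so a half turn about x gives the same grasp; the last joint's range is limited). The gripper opens to 91 mm and grips with 3 to 60 N. Pads are 32 mm wide; open, the fingers measure 118 mm over their backs; the gripper's body (76 mm by 178 mm) begins 60 mm behind the grasp point.
Start: joints at [-1.908, 21.709, 99.362, -0, 58.929, -1.908], TCP at [0.7, -0, 0.222] pointing down, gripper open.
Joint ranges: [-158.91, 158.91], [-42.39, 125.64], [0.06, 152.35], [-60.88, 240.88], [17.5, 164.5], [-176.32, 176.32]. Speed limits (degrees/s): [108.29, 108.29, 136.94, 180, 180, 180].

## Interface

Orientations are given as [roll, pitch, yaw] about the fixed x, y, z axes, in that order (R = Rz(yaw) Ry(pitch) Rx(roll)).
In Python, from rig import bot gives the robot as it stands. The module is installed in compiled form; this text tells all that it offers.
- The arm moves only by the tool send_rows, never from a script. Its arguments are lists of equal length, an entry for each row: "offset": the shift along the tool's x, y, z each as a share of 0.25 m, from -1 to 1, a list of three; "twist": the turn about the tool's x as a share of pi rad, from -1 to 1; "grip": the opening, from 0 (shut) to 1 (fully open). A call has 1 to 12 rows; each row is the pose to reach, as a shift and turn from the pose commanded when the call began, along the tool's axes at that moment, turning the shorter way round; what a row does not reach only later rows make up. A row lasts 1/8 s, in which the tool goes at most 62.5 mm and 10.7 degrees, less where a joint would pass 70% of its speed; a pose out of reach is approached as far as the arm can. A call with a number of a shift or a turn outside -1 to 1 is refused whole. A call with a gripper value outside its range is refused whole. The fingers move at their own pace and stop on an object; "force" is the grip in N (left out, the last holds). Time passes only in rows, so rows that repeat a pose let the fingers close. It gives the time, the measured TCP pose, the force and the opening at its end, in the units of the state.
- bot.read_state(): the state, without advancing time (a new reading comes with each control period).
- bot.capture(name): name is "scene" or "side" or "wrist"; returns a dict with "frame" (480x640x3 uint8, red, green, blue), "depth" (480x640 float32, m along the optical axis (not along the pixel's ray), 0 where there is no reading), "fovy" (degrees; the focal length in pixels is half the picture's height over the tangent of half this angle, whatever the lens; pixels are square), "cx", "cy" (the principal point, pixels), "R" (3x3) and "t" (3): a world point X has camera coordinates R X + t; the wrist camera has in their place "tool_from_camera" (4x4, takes a point from camera to tool coordinates, whose origin is the TCP and whose axes are the tool frame's). Camera axes: x right, y down, z forward; pixel columns grow to the right and rows downward; lengths in m; the calibration is good to about 2 mm. A picture is of the moment at which its call begins: read the wrist's pose just before it.
- bot.finish_job(): hands the job in, once; it reports no verdict.
The state is a dict: "time_s": time; "joints": joint angles; "qvel": joint speeds; "joint_torque": joint torques, N m; "position": TCP position; "orientation": TCP orientation; "force": force on the tool from outside, world axes, zero at the start; "moment": the same for the moment, N m; "grip_width": opening from 0.0 (shut) to 1.0 (fully open).
Only numpy, scipy, OpenCV 4.12 (cv2) and the standard library are available. Lean on these libraries where they do the work, as an engineer would, in place of code of your own. Each camera call takes 0.05 s, during which the arm holds its last target. There are 200 camera calls.

## Working session

There is one attempt and no reset: what is moved stays moved. The work goes in short steps, Python scripts to look and compute and a tool call to move; the robot and the scene stay as the last step left them, time stands still between calls to the robot, and variables do not carry over. Pictures are saved under pics/ and viewed, about 8 in all and at most 12, crops included, and the job is handed in when it is done.

Besides the shell and the picture viewer there is one more tool, called after "Call:" as a command line: name --pt "numbers of a row" for each row, then --argument value for the rest. send_rows: Moves the arm, as the interface text tells. Shift numbers are shares of 0.25 m and turn numbers shares of pi rad, none past 1 either way. Its arguments: {"type":"object","properties":{"offset":{"type":"array","items":{"type":"array","items":{"type":"number","minimum":-1,"maximum":1}}},"twist":{"type":"array","items":{"type":"number","minimum":-1,"maximum":1}},"grip":{"type":"array","items":{"type":"number"}},"force":{"type":"number"}},"required":["offset","twist","grip"]}

```bash
mkdir -p pics
cat > h.py <<'E'
import numpy as np, cv2
from rig import bot
from scipy.spatial.transform import Rotation as Ro
def grab(name,png):
    s=bot.read_state(); c=bot.capture(name)
    cv2.imwrite('pics/'+png,c['frame'][:,:,::-1])
    d=c['depth'].astype(float); f=240/np.tan(np.radians(c['fovy']/2))
    v,u=np.mgrid[:480,:640]
    P=np.stack([(u-c['cx'])/f*d,(v-c['cy'])/f*d,d],-1)
    if 'R' in c: W=(P-np.array(c['t']))@np.array(c['R'])
    else:
        T=np.array(c['tool_from_camera']); R=Ro.from_euler('xyz',s['orientation'],degrees=True).as_matrix()
        W=(P@T[:3,:3].T+T[:3,3])@R.T+np.array(s['position'])
    W[d==0]=np.nan
    np.savez('pics/'+png[:-4],W=W,I=c['frame'])
    return c,W
E
python3 - <<'E'
from h import *
print(bot.read_state())
for n in ('scene','side','wrist'):
    c,W=grab(n,n+'1.png'); print(n,c['fovy'],c['cx'],c['cy'],{k:v for k,v in c.items() if k in('R','t','tool_from_camera')})
E
```

```text
{'time_s': 0.0, 'joints': array([-1.90905518e+00,  2.17392315e+01,  9.93944526e+01,  1.27751057e-04,
        5.89282035e+01, -1.90875267e+00]), 'qvel': array([-0.10637326,  0.0350808 ,  0.03853478,  0.02560537,  0.01841929,
       -0.02365675]), 'joint_torque': array([ 6.45993277e-04, -7.63727903e+01, -4.34372771e+01,  6.49972307e-02,
        4.23743343e-02, -1.55693674e-04]), 'position': array([ 6.99624233e-01, -6.18115249e-06,  2.21289500e-01]), 'orientation': array([177.99001066,  89.93811224, 177.98964216]), 'force': array([ 0.30105991,  0.23241146, -0.3735728 ]), 'moment': array([ 0.00437351, -0.02620279, -0.04521957]), 'grip_width': 0.9980325790293358}
scene 48.85768948801472 324.6852571668644 236.64315148575258 {'R': array([[ 0.21926903,  0.97543603, -0.02111007],
       [ 0.71064877, -0.17449748, -0.68156361],
       [-0.66850536,  0.13444395, -0.73145431]]), 't': array([-0.16139563, -0.34033776,  1.32957547])}
side 54.075907110662115 317.8410871643053 240.10504060093587 {'R': array([[ 0.83070413, -0.55655547, -0.01329099],
       [-0.27805667, -0.39410265, -0.8759952 ],
       [ 0.48230191,  0.73138848, -0.48213666]]), 't': array([-0.44391047,  0.22474329,  0.49385628])}
wrist 71.65014960166614 317.7196224513188 234.54494975936174 {'tool_from_camera': array([[-6.68361867e-04, -2.97702511e-01,  9.54658456e-01,
        -1.62765978e-01],
       [ 1.35310139e-03, -9.54658065e-01, -2.97701441e-01,
         8.50751370e-02],
       [ 9.99998861e-01,  1.09277740e-03,  1.04087873e-03,
        -4.78662537e-04],
       [ 0.00000000e+00,  0.00000000e+00,  0.00000000e+00,
         1.00000000e+00]])}
```

View pics/scene1.png

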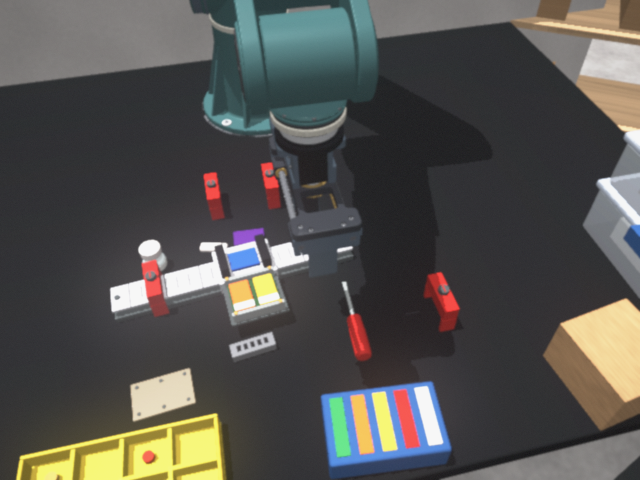

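View pics/wrist1.png

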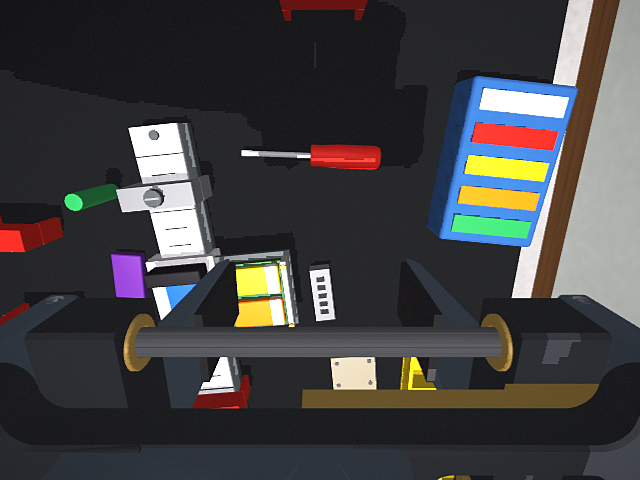

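Run:
```python
from h import *
print(Ro.from_euler('xyz',bot.read_state()['orientation'],degrees=True).as_matrix().round(3))
for n in('scene1','side1','wrist1'):
    z=np.load(f'pics/{n}.npz');W=z['W'];hsv=cv2.cvtColor(z['I'],cv2.COLOR_RGB2HSV)
    for nm,lo,hi in(('blue',(105,120,60),(125,255,255)),('red',(0,160,60),(6,255,255)),('white',(0,0,170),(180,45,255)),('green',(55,120,50),(80,255,255)),('purple',(128,100,50),(150,255,255)),('orange',(10,160,120),(20,255,255))):
        m=cv2.inRange(hsv,lo,hi)
        k,L,st,ce=cv2.connectedComponentsWithStats(m)
        for i in range(1,k):
            if st[i,4]<100: continue
            p=W[L==i];p=p[np.isfinite(p[:,0])]
            if len(p)<50 or np.median(p[:,2])>.15: continue
            zt=np.percentile(p[:,2],95);t=p[p[:,2]>zt-.006]
            r=cv2.minAreaRect((t[:,:2]*1000).astype(np.float32))
            print(n,nm,ce[i].round(),'n',len(t),'ztop %.4f'%np.median(t[:,2]),'rect',np.round(r[0],1),np.round(r[1],1),round(r[2],1))
```

```text
[[-0.001  0.     1.   ]
 [ 0.     1.    -0.   ]
 [-1.     0.    -0.001]]
scene1 blue [634. 238.] n 92 ztop 0.1138 rect [701.9 520. ] [12.9 29. ] 58.4
scene1 blue [243. 259.] n 454 ztop 0.0477 rect [ 551.6 -102.3] [39.9 47.2] 5.1
scene1 blue [382. 435.] n 3688 ztop 0.0500 rect [886.  48.] [160.1 100.7] 84.4
scene1 red [270. 185.] n 233 ztop 0.0565 rect [483.5 -28.2] [ 23.4 338.6] 89.3
scene1 red [212. 190.] n 264 ztop 0.0565 rect [ 358.  -140.7] [77.7 23.9] 1.2
scene1 red [150. 267.] n 128 ztop 0.0569 rect [ 546.6 -257.6] [32.7 23.6] 4.8
scene1 red [442. 301.] n 512 ztop 0.0559 rect [704.8 201.3] [77.9 25. ] 0.0
scene1 red [154. 287.] n 199 ztop 0.0567 rect [ 586.7 -252. ] [35.1 20.2] 5.8
scene1 red [359. 337.] n 489 ztop 0.0243 rect [730.   55.8] [22.6 74.7] 89.4
scene1 red [406. 419.] n 606 ztop 0.0522 rect [889.   78.2] [15.3 77. ] 84.3
scene1 white [612.  61.] n 592 ztop -0.7462 rect [-831.3 1788. ] [ 288.7 1161.2] 50.0
scene1 white [624. 194.] n 115 ztop 0.1617 rect [633.3 543.1] [32.3  4.9] 0.7
scene1 white [149. 248.] n 271 ztop 0.0506 rect [ 489.6 -261.3] [36.5 35.6] 16.4
scen
[... 4348 characters left out ...]
4.] n 748 ztop 0.0161 rect [ 704.8 -108. ] [23.3 69.6] 6.8
wrist1 white [162. 301.] n 108 ztop 0.0410 rect [568.4 -44.1] [189.3  28.5] 48.9
wrist1 white [276. 312.] n 289 ztop 0.0522 rect [ 652.8 -110. ] [12.9 33. ] 6.4
wrist1 white [220. 376.] n 551 ztop 0.0280 rect [ 615.2 -133.5] [244.7  36.5] 64.5
wrist1 white [344. 367.] n 418 ztop 0.0041 rect [ 742. -226.] [47.  39.3] 5.7
wrist1 white [216. 391.] n 118 ztop 0.0281 rect [ 565.1 -241.4] [47.3  6.6] 5.7
wrist1 green [ 90. 197.] n 305 ztop 0.0645 rect [460.3  18.4] [17.4 17.1] 17.3
wrist1 green [490. 226.] n 1305 ztop 0.0522 rect [879.   -9.1] [18.5 81.1] 84.7
wrist1 purple [129. 274.] n 1357 ztop 0.0118 rect [482.1 -85.9] [58.2 66.1] 86.0
```

View pics/side1.png

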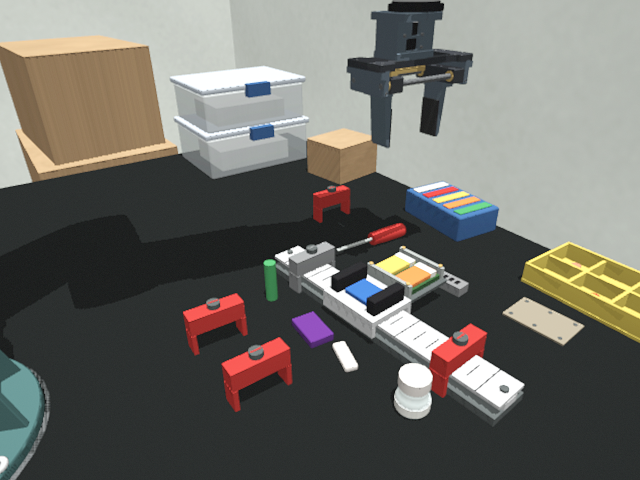

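Call:
send_rows --pt "0 -0.2 -0.3" --pt "0 -0.432 -0.6" --pt "0.2 -0.432 -0.6" --pt "0.488 -0.432 -0.6" --pt "0.488 -0.432 -0.6" --pt "0.488 -0.432 -0.6" --pt "0.488 -0.432 -0.6" --pt "0.488 -0.432 -0.6" --twist '[-0.031, -0.031, -0.031, -0.031, -0.031, -0.031, -0.031, -0.031]' --grip '[0, 0, 0, 0, 0, 0, 0, 0]' --force 20

```text
time_s: 1.15
position: [0.551, -0.108, 0.1012]
orientation: [-18.8, 89.9, -13.2]
force: [-0.7, -0.4, 0.9]
grip_width: 0.154
```

Run:
```python
from h import *
s=bot.read_state();print(s)
grab('side','side2.png')
import cv2
i=cv2.imread('pics/side2.png')[180:420,260:560];cv2.imwrite('pics/side2c.png',cv2.resize(i,None,fx=2.4,fy=2.4))
```

```text
{'time_s': 1.15, 'joints': array([-1.34706388e+01,  1.96387510e+01,  1.18119654e+02,  6.59416973e-04,
        4.21267388e+01, -1.90667780e+01]), 'qvel': array([-0.067428  ,  0.04305762,  0.17973154, -0.00914279, -0.20651003,
       -0.03028033]), 'joint_torque': array([-1.06974298e-01, -6.21615458e+01, -3.26995182e+01,  4.00242233e-02,
        6.98584970e-02,  1.81738793e-03]), 'position': array([ 0.55096356, -0.10801487,  0.10118991]), 'orientation': array([-18.84564124,  89.88514253, -13.24999061]), 'force': array([-0.66346932, -0.44333466,  0.87869362]), 'moment': array([-0.03090789,  0.02920535,  0.0518386 ]), 'grip_width': 0.1539336749599067}
```

View pics/side2c.png

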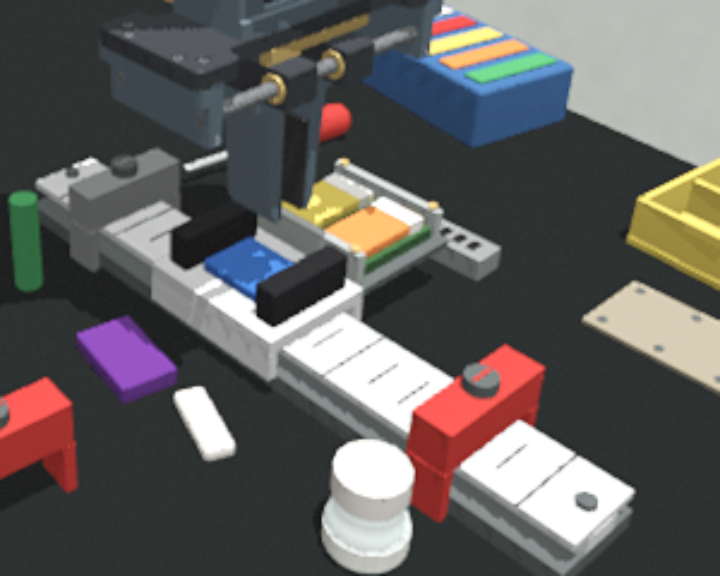

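Call:
send_rows --pt "0 0 0" --pt "0.08 0 0" --pt "0.14 0 0" --pt "0.16 0 0" --pt "0.17 0 0" --pt "0.18 0 0" --pt "0.18 0 0" --pt "0.18 0 0" --twist '[0, 0, 0, 0, 0, 0, 0, 0]' --grip '[0, 0, 0, 0, 0, 0, 0, 0]'

```text
time_s: 2.2
position: [0.5502, -0.1081, 0.0553]
orientation: [-17.8, 90.0, -12.2]
force: [-0.7, 0.4, 2.1]
grip_width: 0.002
```

Call:
send_rows --pt "0.008 0 0" --pt "0.014 0 0" --pt "0.014 0 0" --pt "0.014 0 0" --twist '[0, 0, 0, 0]' --grip '[0, 0, 0, 0]'

```text
time_s: 2.7
position: [0.5503, -0.1081, 0.0521]
orientation: [-22.6, 90.0, -17.0]
force: [-2.6, 0.7, 10.1]
grip_width: 0.009
```

Call:
send_rows --pt "0.005 0 0" --pt "0.005 -0.02 0" --pt "0.005 -0.04 0" --pt "0.005 -0.06 0" --pt "0.005 -0.08 0" --pt "0.005 -0.08 0" --twist '[0, 0, 0, 0, 0, 0]' --grip '[0, 0, 0, 0, 0, 0]'

```text
time_s: 3.45
position: [0.5524, -0.1284, 0.0509]
orientation: [-33.4, 90.0, -27.8]
force: [-3.2, -1.6, 12.4]
grip_width: 0.003
```

Run:
```python
from h import *
grab('side','side3.png')
i=cv2.imread('pics/side3.png')[180:420,260:560];cv2.imwrite('pics/side3c.png',cv2.resize(i,None,fx=2.4,fy=2.4))
```

```text
(no output)
```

View pics/side3c.png

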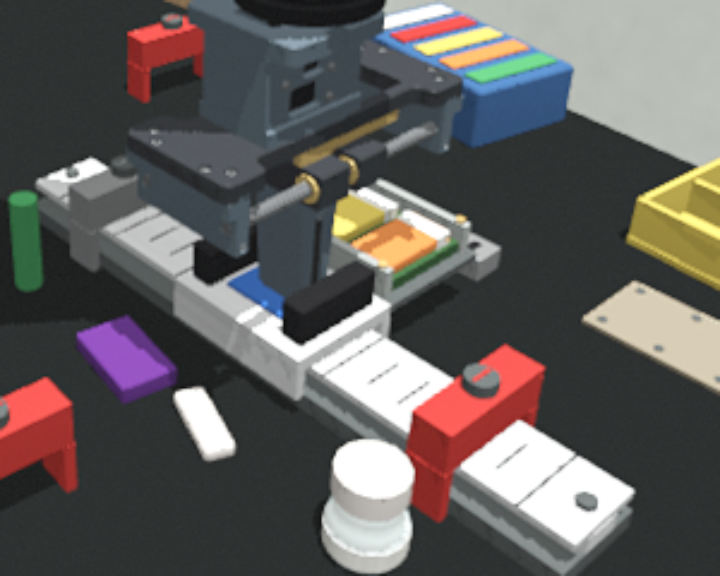

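Call:
send_rows --pt "0 -0.02 0" --pt "0 -0.04 0" --pt "0 -0.06 0" --pt "0 -0.08 0" --pt "0 -0.1 0" --pt "0 -0.12 0" --pt "0 -0.14 0" --pt "0 -0.16 0" --pt "0 -0.18 0" --pt "0 -0.2 0" --pt "0 -0.22 0" --pt "0 -0.24 0" --twist '[0, 0, 0, 0, 0, 0, 0, 0, 0, 0, 0, 0]' --grip '[0, 0, 0, 0, 0, 0, 0, 0, 0, 0, 0, 0]'

```text
time_s: 5.0
position: [0.5583, -0.188, 0.051]
orientation: [-26.3, 89.9, -20.7]
force: [-1.4, -0.2, 10.9]
grip_width: 0.003
```

Call:
send_rows --pt "0 -0.008 0" --pt "0 -0.016 0" --pt "0 -0.024 0" --pt "0 -0.032 0" --pt "0 -0.032 0" --twist '[0, 0, 0, 0, 0]' --grip '[0, 0, 0, 0, 0]'

```text
time_s: 5.62
position: [0.5591, -0.196, 0.051]
orientation: [-34.0, 89.9, -28.4]
force: [-1.7, -0.6, 10.8]
grip_width: 0.006
```

Call:
send_rows --pt "0 -0.004 0" --pt "0 -0.008 0" --pt "0 -0.012 0" --pt "0 -0.016 0" --pt "0 -0.016 0" --twist '[0, 0, 0, 0, 0]' --grip '[0, 0, 0, 0, 0]'

```text
time_s: 6.25
position: [0.5595, -0.1999, 0.051]
orientation: [-32.4, 89.9, -26.8]
force: [-2.9, -0.1, 10.1]
grip_width: 0.003
```

Call:
send_rows --pt "0 -0.004 0" --pt "0 -0.008 0" --pt "0 -0.012 0" --pt "0 -0.012 0" --twist '[0, 0, 0, 0]' --grip '[0, 0, 0, 0]'

```text
time_s: 6.75
position: [0.5596, -0.2021, 0.0508]
orientation: [47.0, 90.0, 52.6]
force: [-1.0, 7.3, 11.3]
grip_width: 0.003
```

Call:
send_rows --pt "0 -0.003 0" --pt "0 -0.006 0" --pt "0 -0.006 0" --twist '[0, 0, 0]' --grip '[0, 0, 0]'

```text
time_s: 7.12
position: [0.5597, -0.2031, 0.0508]
orientation: [74.5, 89.9, 80.1]
force: [-0.4, 13.8, 12.1]
grip_width: 0.006
```

Run:
```python
from h import *
grab('side','side4.png')
i=cv2.imread('pics/side4.png')[240:420,340:565];cv2.imwrite('pics/side4c.png',cv2.resize(i,None,fx=3.3,fy=3.3,interpolation=cv2.INTER_CUBIC))
```

```text
(no output)
```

View pics/side4c.png

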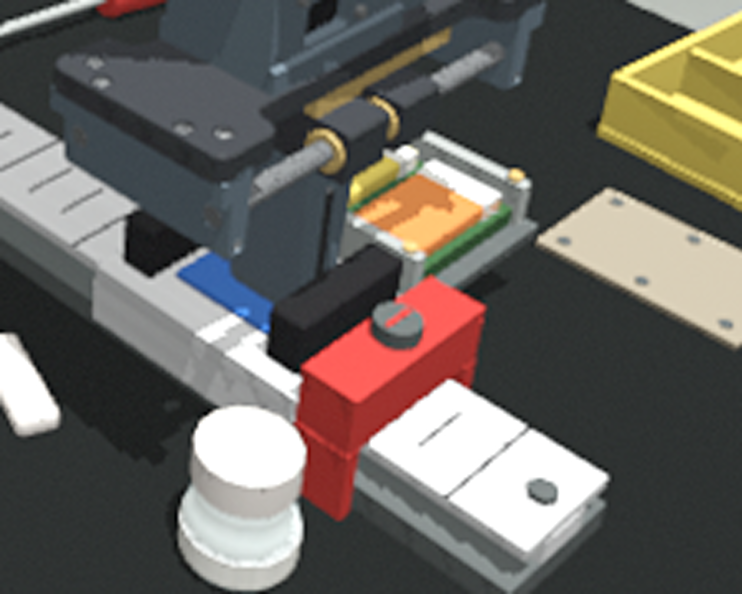

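Call:
send_rows --pt "-0.01 0 0" --pt "-0.02 0 0" --pt "-0.03 0 0" --pt "-0.04 0.01 0" --pt "-0.1 0.02 0" --pt "-0.3 0.02 0" --pt "-0.5 0.02 0" --pt "-0.6 0.02 0" --pt "-0.6 0.4 0" --pt "-0.6 0.6 0" --pt "-0.6 0.8 0" --pt "-0.6 0.8 0" --twist '[0, 0, 0, 0, 0, 0, 0, 0, 0, 0, 0, 0]' --grip '[0, 0, 0, 0, 0, 0, 0, 0, 0, 0, 0, 0]'

```text
time_s: 8.68
position: [0.5395, -0.0021, 0.2013]
orientation: [-2.2, 89.9, 3.6]
force: [-1.0, -0.8, -0.8]
grip_width: 0.006
```

Run:
```python
from h import *
for n in('side','scene'):
    c,W=grab(n,n+'5.png');hsv=cv2.cvtColor(c['frame'],cv2.COLOR_RGB2HSV)
    ax=np.array([-.0978,.9952]);pr=lambda p:(p[:,:2]-[.5638,-.2555])@ax
    m=cv2.inRange(hsv,(105,120,60),(125,255,255))>0
    p=W[m];p=p[np.isfinite(p[:,0])&(np.hypot(p[:,0]-.558,p[:,1]+.19)<.06)]
    print(n,'pad z',np.median(p[:,2]),'along',np.percentile(pr(p),[1,50,99]))
    q=W.reshape(-1,3);l=pr(q);a=(q[:,:2]-[.5638,-.2555])@[.9952,.0978]
    for zz in(.056,.064,.040):
        k=(abs(q[:,2]-zz)<.0015)&(abs(a)<.025)&(l>-.03)&(l<.14);print(zz,np.histogram(l[k],bins=np.arange(-.02,.13,.004))[0])
ims=[cv2.imread('pics/side5.png')[230:430,330:570],cv2.imread('pics/scene5.png')[210:350,90:330]]
cv2.imwrite('pics/c5.png',np.vstack([cv2.resize(i,None,fx=1.7*1.0,fy=1.7,interpolation=3) for i in ims]))
print(bot.read_state()['force'])
```

```text
side pad z 0.04694789476691891 along [0.0330715  0.06491971 0.09076219]
0.056 [  0   3 109  76  63  50  50  58   6  48   0   0   0   0   0   0   0   0
   0   0   0   0   0   0   0   0   0  45   0   0   0   0   0   0   0   0
   0]
0.064 [ 0  0  2 29 39 33 24  3  0 53 98 83 88 32  0  0  0  0  0  0  0  0  0  0
  0  0  0 41 67 68 68 23  0  0  0  0  0]
0.04 [ 0  1 42  0  0  0  0  0  0  0  0  0  0  0  3 13 13  9 13 12 13 10 10 12
 10 10 10 16  1  0  0  0  1  0  0  0  0]
scene pad z 0.04778440886161747 along [0.03844736 0.06130649 0.0849009 ]
0.056 [ 0  7 32 21 24 26 27 35  0  0  0  0  0  4  0  0  0  0  0  0  0  0  0  0
  0  0  0  0  0  0  0  0  0  0  0  0  0]
0.064 [ 0  0  3 11 14 15  9  0  0 29 38 37 38 14  0  0  0  0  0  0  0  0  0  0
  0  0  0 24 44 34 36 12  0  0  0  0  0]
0.04 [ 0  0  0  0  0  0  0 11 25  1  0  0  0 26  7  5  6  4  5  5  2  4  4  3
  8  4 17  4  0  0  0 27 23  0  0  0  0]
[ 0.77579828 -0.62181993  0.52109453]
```

View pics/c5.png

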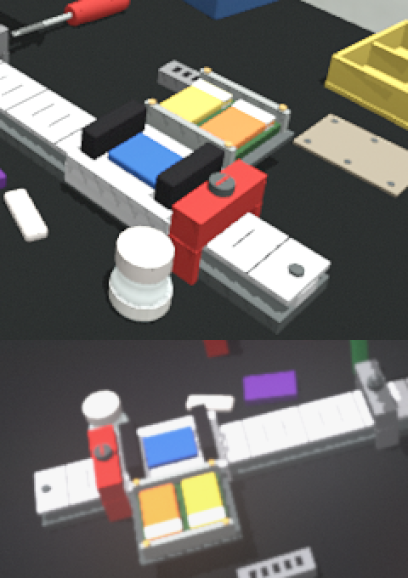

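```bash
python3 -c "
from rig import bot
print(bot.finish_job())"
```

```text
the job is handed in; nothing more can be done
None
```

The sled now rests against the red stop on the robot's right, with the brake pad back up. I handed the job in at about 8.8 s of robot time.

I pressed the pad about 4 mm with the shut fingertips and kept it down while moving the sled roughly 92 mm. I lifted off only once the force along the rail had risen to 14 N against the stop.

- **Sled position:** The scene camera put the pad's centre 61.3 mm from the stop's middle. The cheeks showed at about 18 and 34 mm, which fits the 62 mm expected when touching. The side camera's pad middle read 64.9 mm, but its blue spread was wider than the pad (58 mm against 50 mm), so I did not rely on it.
- **Pad:** The two cameras read its top at 46.9 and 47.8 mm, matching the 47 mm rest height, so the brake should be holding.
- **Loose things:** Those in view look unmoved by eye. I did not re-measure them.
- **Robot:** The gripper is clear of everything, and the tool force was near zero before hand-in.

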